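# Check the heating bath with the reference thermometer

### The job

Check the bath's temperature: pull the plug out of the port in the bath's cover and set it down, not dropped, in the round steel dish, then take the reference thermometer from the rack and lower its stem upright through the open port, never touching the bath with it, until the ring on the stem is level with the port's rim. Hold it there still, upright and in the middle of the port, for three seconds and finish while still holding it in the gripper; do not let go. Leave the two other rods standing in the rack and the rest of the bench as it is.

Things in the scene. Friction and masses are not known exactly. Their poses are not given: they have to be found in the camera images.
- bath: heating bath fixed to the bench, cream box 290 x 200 mm, 150 mm high, flat clamped steel cover. Origin mid underside, x along its long side (panel with green display at the -x end, facing the robot), z up. Port 75 mm from the middle towards the panel; bar handle across the cover 70 mm the other way, 34 mm high; 9 mm clamps along the long edges. Hollow and empty down to 40 mm above the bench
- bath_port (a point): centre of the top rim of the port in the bath's cover: an upright steel collar, bore 24 mm, outside 36 mm, standing 12 mm above the cover, rim 162 mm above the bench; the bore is 20 mm long with the open tank below. Axes as the bath's
- plug: black plug loose in the port: foot 20 mm across and 20 mm long in the bore, ribbed round head 32 mm across and 30 mm high standing on the rim; 50 mm high in all, about 45 g; origin at the centre of the foot's underside, z up through the head. Lifts straight out, with 2 mm play all round
- plug_mid (a point): the middle of the plug, 25 mm above the foot's underside
- dish: round open steel dish lying loose on the bench, 124 mm across the rim, 104 mm across its flat bottom, 22 mm high, floor 3 mm thick; origin at the centre of its underside, z up
- rack: steel probe rack fixed to the bench, a bent-sheet bridge 60 mm deep (x), 200 mm long (y), its top plate 125 mm above the bench; three 14 mm holes 65 mm apart in a row along y, the middle one over the origin; origin at the middle of its underside. A different rod hangs by its head in each hole; which one is where varies
- probe: reference thermometer, cordless, about 85 g, upright in one of the rack's holes: steel stem 6 mm thick, 115 mm long, above it a plain round white handle 22 mm across, 71 mm long (the longest in the rack; 186 mm over all), its shoulder resting on the rack's top plate, tip 10 mm above the bench. Origin at the stem's tip, z up along the stem to the handle
- probe_tip (a point): lower tip of the thermometer's stem
- probe_ring (a point): middle of the black immersion ring on the stem (4 mm wide, 7.4 mm across), 70 mm above the tip and 45 mm below the handle
- electrode: bystander in the rack: electrode with a 11 mm thick body and a black cap 20 mm across that stands 34 mm above the rack's plate with a thinner 8 mm stub on it; origin at the lower end
- stirrer: bystander in the rack: 8 mm stirring rod with a flat white disc head 26 mm across and 12 mm thick lying on the rack's plate; origin at the lower end
- spray: bystander: white trigger spray bottle, 84 mm across, 238 mm high; origin at the centre of its underside
- plates: bystander: stack of three closed agar dishes, 92 mm across, 45 mm high; origin at the centre of its underside
- beaker: bystander: clear empty beaker, 72 mm across, 85 mm high; origin at the centre of its underside
- marker: bystander: pen lying on the bench, 130 mm long, 15 mm thick; origin under its middle
There are look-alikes about, which are no part of the job. Of the things that look like the plug, the smaller one is meant.

How it is judged (in metres and radians):
On the way, in this order (a step that is already met when the one before it is completed fails the run):
1. the plug is out of the port and lies or stands released in the steel dish (horizontal distance between plug_mid and dish below 0.048 m and z of plug_mid in the frame of dish below 0.04 m and height (world z) of dish below 0.01 m and contact force between the fingers and plug below 0.1 N and linear speed of plug below 0.03 m/s), for 0.3 s.
2. the thermometer is in the gripper, lifted clear of the rack (height (world z) of probe_tip above 0.13 m and contact force between the fingers and probe above 1 N), for 0.1 s.
3. the thermometer hangs in the gripper, still, upright and centred in the port, its ring level with the rim, for 2.5 seconds (horizontal distance between probe_ring and bath_port below 0.005 m and horizontal distance between probe_tip and bath_port below 0.007 m and angle between probe's own z axis and vertical below 0.09 rad and z of probe_ring in the frame of bath_port between -0.008 and 0.008 m and linear speed of probe below 0.012 m/s and contact force between the fingers and probe above 1 N and contact force between probe and bath below 0.2 N), for 2.5 s.
At the end, for the whole second after the job is handed in: Thermometer held by the fingers, at rest, clear of the bath, tilt under 0.09 rad; ring within 5 mm of the port's axis and 8 mm of the rim's height, tip within 7 mm of the axis. Plug released at rest in the dish (middle within 48 mm of its centre). Bystanders within 30 mm of their start (all of step 1 and all of step 3 and distance of each of electrode, stirrer, spray, plates, beaker, marker from where it was at the start of the episode below 0.03 m); the arm keeps its last pose, push and grip.
It fails at once if the thermometer touches the bath, its cover or its port (contact force between probe and bath above 0.3 N).
It fails at once if the plug is dropped (falls freely faster than 0.7 m/s) (linear speed of plug above 0.7 m/s and contact force between the fingers and plug below 0.05 N).
It fails at once if a bystander is moved by more than 30 mm or knocked over (distance of any of electrode, stirrer, spray, plates, beaker, marker from where it was at the start of the episode above 0.03 m or angle between any of electrode, stirrer, spray, plates, beaker, marker's own z axis and vertical above 0.4 rad).
It also fails if it takes over 61 s, if anything falls off the work surface, if the arm or the gripper's body presses on something with over 40 N, if the wrist force passes 120 N, or if a joint passes its speed limit or range.

### The arm

A 6-joint arm with a two-finger parallel gripper is mounted at the origin on the work surface. World frame = base frame: x ahead of the robot, y to its left, z up, the work surface at z = 0. Lengths are in mm, angles in rad, forces in N, time in s.
With the tool pointing down it reaches from about 325 to 775 mm from the base axis. Payload 5.5 kg.
Tool frame: the origin (TCP) lies between the finger pads; the fingertips stand 14 mm ahead of it and the grasp point (between the pads) lies 5 mm behind it (robot.tcp_to_tips is the distance from the TCP to the fingertips, in mm); z points along the fingers, y is the line along which they close (so a half turn about z gives the same grasp; the last joint's range is limited). The gripper opens to 85 mm and grips with 20 to 120 N. Pads are 22 mm wide; open, the fingers measure 114 mm over their backs; the gripper's body (76 mm by 85 mm) begins 54 mm behind the grasp point. The pads swing forward as they close: fully open they stand 13 mm farther back than shut.
Start: joints at [1.146, 0.091, 1.231, -0, 1.82, -0.057], TCP at [215.743, 559.885, 245.275] pointing down, gripper open.
Joint ranges: [-2.87, 2.87], [-0.86, 2.18], [0.17, 2.46], [-1.51, 4.65], [0.06, 2.69], [-2.65, 2.65]. Speed limits (rad/s): [2.57, 2.57, 3.01, 3.14, 3.14, 3.14].

### API

Orientations are given as a unit quaternion [x, y, z, w].
In Python, from plant import status, imaging, workorder, robot gives the robot as it stands.
- The arm moves only by the tool play_rows, never from a script. Its arguments are lists of equal length, an entry for each row: "grip": the closure, from -1 (fully open) to 1 (shut); "dp": the shift along the world's x, y, z as a fraction of full scale, a list of three; "twist": the turn about the world's z as a fraction of full scale. A call has 1 to 5 rows; each row is the pose to reach, as a shift and turn from the pose commanded when the call began, turning the shorter way round; what a row does not reach only later rows make up. Full scale, the value 1, is 15 cm for a shift and 2 pi rad for a turn. A row lasts 1/10 s, in which the tool goes at most 50 mm and 8.59 degrees, less where a joint would pass 70% of its speed; a pose out of reach is approached as far as the arm can. A call with a number of a shift or a turn outside -1 to 1 is refused whole. A call with a gripper value outside its range is refused whole. The fingers move at their own pace and stop on an object; "squeeze" is the grip in N (left out, the last holds). Time passes only in rows, so rows that repeat a pose let the fingers close. It gives the time, the measured TCP pose, the force, the opening and the grip force at its end, in the units of the state.
- status.get_state(): the state, without advancing time (a new reading comes with each control period).
- imaging.camera(name): name is "side" or "top" or "wrist"; returns the picture (480x640x3 uint8, blue, green, red); there is no depth.
- imaging.camera_model(name): a dict with "fovy" (degrees; the focal length in pixels is half the picture's height over the tangent of half this angle, whatever the lens; pixels are square), "cx", "cy" (the principal point, pixels), "k1" (the pictures are not rectified: a ray, as slopes to the right and down, at radius r is drawn at 1 + k1 r^2 times it, then the intrinsics apply), "origin" and "attitude" of the camera in the world. Camera axes: x right, y down, z forward; pixel columns grow to the right and rows downward; lengths in mm; the calibration is good to about 2 mm. A picture is of the moment at which its call begins: read the wrist's pose just before it. camera_model takes no time and is no camera call; for the wrist camera it gives the pose at the moment of the call.
- workorder.finish_job(): hands the job in; it is judged then, once.
The state is a dict: "clock": time; "joints": joint angles; "qd": joint speeds; "joint_efforts": joint torques, N m; "position": TCP position; "eef_rot": TCP orientation; "contact_force": force on the tool from outside, world axes, zero at the start; "torque": the same for the moment, N m; "width": opening from 0.0 (shut) to 1.0 (fully open); "finger_force": force on a finger pad.
Only numpy, scipy, OpenCV 4.12 (cv2) and the standard library are available. Lean on these libraries where they do the work, as an engineer would, in place of code of your own. Each camera call takes 0.05 s, during which the arm holds its last target. There are 200 camera calls.

## Working session

There is one attempt and no reset: what is moved stays moved. The work goes in short steps, Python scripts to look and compute and a tool call to move; the robot and the scene stay as the last step left them, time stands still between calls to the robot, and variables do not carry over. Pictures are saved under pics/ and viewed, at most 10 in all, crops included, and the job is handed in when it is done.

Besides the shell and the picture viewer there is one more tool, called after "Request:" in YAML: its name, and indented under it one key for each argument. play_rows: Moves the arm, as the interface text tells. Shift numbers are shares of 15 cm and turn numbers shares of 2 pi rad, none past 1 either way. Its arguments: {"type":"object","properties":{"grip":{"type":"array","items":{"type":"number"}},"dp":{"type":"array","items":{"type":"array","items":{"type":"number"}}},"twist":{"type":"array","items":{"type":"number"}},"squeeze":{"type":"number"}},"required":["grip","dp","twist"]}

```bash
mkdir -p pics; cat > h.py <<'E'
import numpy as np, cv2
from plant import status, imaging, workorder, robot
from scipy.spatial.transform import Rotation as R
def rot(m):
    a=np.array(m['attitude'],float)
    return R.from_quat(a).as_matrix() if a.size==4 else a.reshape(3,3)
def ray(m,u,v):
    f=240/np.tan(np.radians(m['fovy'])/2)
    p=np.array([(u-m['cx'])/f,(v-m['cy'])/f]); q=p.copy()
    for _ in range(30): q=p/(1+m['k1']*(q@q))
    d=rot(m)@np.array([q[0],q[1],1]); return np.array(m['origin'],float),d
def onz(m,u,v,z):
    o,d=ray(m,u,v); return o+d*(z-o[2])/d[2]
def proj(m,P):
    f=240/np.tan(np.radians(m['fovy'])/2)
    c=rot(m).T@(np.array(P,float)-np.array(m['origin'],float)); q=c[:2]/c[2]
    q=q*(1+m['k1']*(q@q)); return q*f+[m['cx'],m['cy']]
E
python3 - <<'E'
from h import *
for n in ['side','top','wrist']:
    m=imaging.camera_model(n); print(n,m)
    cv2.imwrite(f'pics/{n}0.png',imaging.camera(n))
s=status.get_state(); print(s)
E
```

```text
side {'fovy': 51.5292521872736, 'cx': 311.51033974169655, 'cy': 249.93303534950797, 'k1': -0.05910059131061255, 'origin': array([ 162.55056779, -808.85201696,  743.86638118]), 'attitude': array([ 0.85577016, -0.21228331,  0.10739805, -0.45941146])}
top {'fovy': 45.55135032940186, 'cx': 315.6863937603761, 'cy': 236.77739008586923, 'k1': 0.042714964603644025, 'origin': array([ 407.10552482,   -1.52320363, 1226.40949158]), 'attitude': array([ 0.70953828, -0.70114374,  0.05447523, -0.04455722])}
wrist {'fovy': 60.78881662865047, 'cx': 318.3222277581938, 'cy': 233.9108769261126, 'k1': -0.0022380863863810246, 'origin': array([153.96372646, 583.96443722, 373.04351566]), 'attitude': array([0.81702234, 0.56156133, 0.07372121, 0.10811359])}
{'clock': 0.15, 'joints': array([ 1.14634237e+00,  9.17267199e-02,  1.23161946e+00, -1.52953315e-06,
        1.81980266e+00, -5.66772913e-02]), 'qd': array([ 2.00778867e-05, -2.80596479e-03, -2.40756467e-03, -6.83066039e-04,
       -2.17212527e-03,  1.55608220e-03]), 'joint_efforts': array([ 1.70441712e-03, -4.59373319e+01, -4.18523705e+01, -8.36408822e-05,
        9.54576884e-03,  2.36660424e-05]), 'position': array([215.63502391, 559.70587206, 244.38041133]), 'eef_rot': array([ 1.82853852e-01,  9.83139798e-01, -7.55861985e-04, -1.84661947e-04]), 'contact_force': array([-0.07596731,  1.05389444,  0.41117363]), 'torque': array([-0.03220224, -0.00014661, -0.03336572]), 'finger_force': 0.0, 'width': 0.9984869232133049}
```

View pics/top0.png

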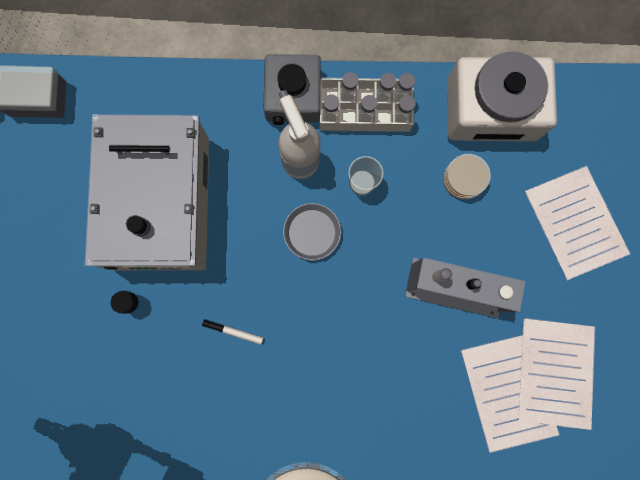

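View pics/side0.png

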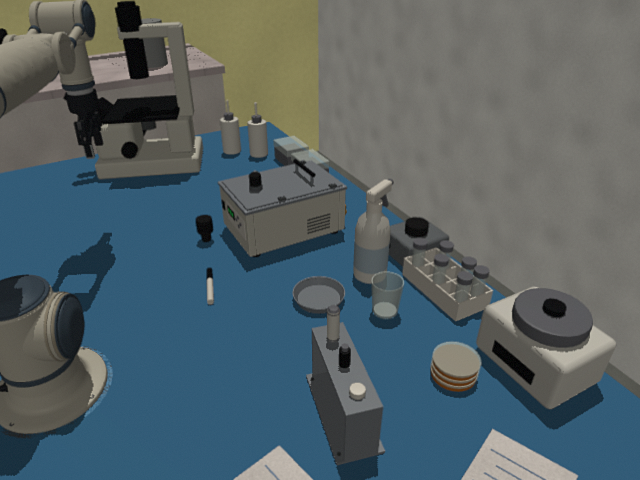

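The top view shows two black plug-like things. One stands in the bath port at (137,225), the other on the bench at (124,302) and looks larger. The one in the port is the one meant. The dish is at (312,232). The rack holds a tall plain rod at (445,274), a black-capped one at (475,285) and a white disc at (506,292). In the side view the longest handle is at (333,320), which makes it the thermometer.

```bash
python3 - <<'E'
from h import *
t=cv2.imread('pics/top0.png'); s=cv2.imread('pics/side0.png')
mt=imaging.camera_model('top'); ms=imaging.camera_model('side')
def blobs(img,x0,y0,x1,y1,th,lo=40):
    g=img[y0:y1,x0:x1].max(2); k=(g<th).astype(np.uint8)
    n,l,st,c=cv2.connectedComponentsWithStats(k)
    return [(st[i]+np.array([x0,y0,0,0,0]),c[i]+[x0,y0]) for i in range(1,n) if st[i,4]>lo]
for b in blobs(t,100,205,170,320,45): print('top dark',b)
for b in blobs(s,180,165,275,250,45): print('side dark',b)
# dish: circle fit in top
g=cv2.cvtColor(t,cv2.COLOR_BGR2GRAY)
hsv=cv2.cvtColor(t,cv2.COLOR_BGR2HSV)
def lowsat(x0,y0,x1,y1,S=80):
    k=np.zeros(g.shape,np.uint8); k[y0:y1,x0:x1]=(hsv[y0:y1,x0:x1,1]<S)*255
    c=max(cv2.findContours(k,cv2.RETR_EXTERNAL,cv2.CHAIN_APPROX_NONE)[0],key=cv2.contourArea); return c
c=lowsat(275,196,346,268); (u,v),ax,_=cv2.fitEllipse(c); print('dish',u,v,ax,onz(mt,u,v,22), ax[0]/571.6*1204)
c=lowsat(395,245,535,325); r=cv2.minAreaRect(c); print('rack',r)
for n,p in dict(cover1=(94,117),cover2=(199,117),cover3=(193,268),cover4=(87,264)).items(): print(n,onz(mt,*p,150).round(1))
for n,p in dict(a=(424,259),b=(524,281),c=(520,313),d=(415,290)).items(): print('rack',n,onz(mt,*p,125).round(1))
A=cv2.resize(t[200:325,85:205],None,fx=3.3,fy=3.3,interpolation=3); B=cv2.resize(t[250:325,400:535],None,fx=2.9,fy=2.9,interpolation=3)
C=cv2.resize(s[295:470,300:390],None,fx=2.2,fy=2.2,interpolation=3)
o=np.zeros((600,800,3),np.uint8); 
for im,x,y in((A,0,0),(B,400,0),(C,400,218)):
    hh=min(im.shape[0],600-y); ww=min(im.shape[1],800-x); o[y:y+hh,x:x+ww]=im[:hh,:ww]
D=cv2.resize(s[160:250,185:285],None,fx=2,fy=2,interpolation=3); o[415:595,0:200]=D
cv2.imwrite('pics/crop1.png',o)
E
```

```text
top dark (array([127, 216,  22,  20, 293]), array([136.97269625, 224.82935154]))
top dark (array([111, 291,  28,  22, 484]), array([124.25619835, 301.85123967]))
side dark (array([249, 172,  13,  19, 183]), array([254.98360656, 180.40983607]))
side dark (array([196, 215,  17,  27, 348]), array([204.38218391, 226.97126437]))
dish 311.7569580078125 231.3654327392578 (56.55483627319336, 57.1122932434082) [588.68650592  -9.03236797  22.        ] 119.12530243688732
rack ((464.9348449707031, 288.5738830566406), (116.07225036621094, 42.50645446777344), 13.109208106994629)
cover1 [787.2 415.  150. ]
cover2 [791.6 213.9 150. ]
cover3 [496.9 213.9 150. ]
cover4 [502.3 410.2 150. ]
rack a [ 521.8 -226.5  125. ]
rack b [ 481.9 -418.   125. ]
rack c [ 420.7 -407.7  125. ]
rack d [ 461.7 -208.2  125. ]
```

View pics/crop1.png

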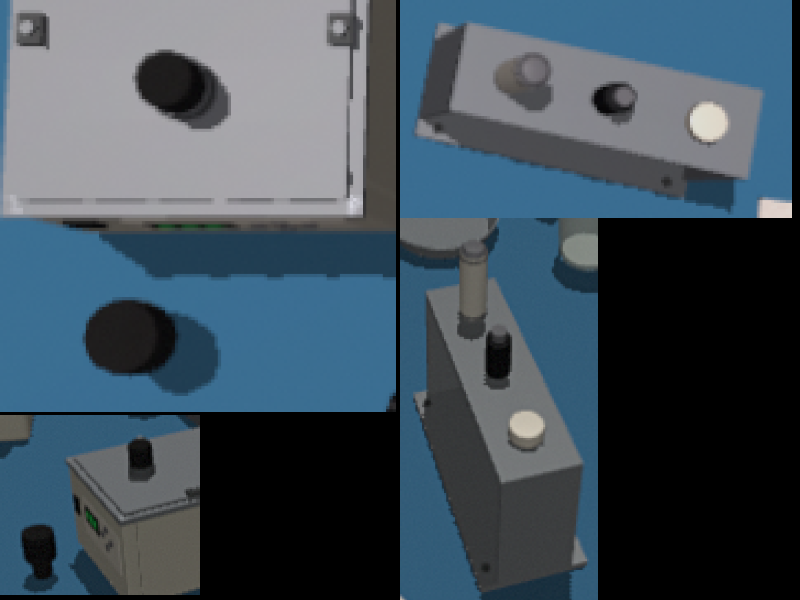

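The enlarged crop shows a clearly smaller plug standing in the port; its head top is at about (136,224) in the top view. The larger look-alike stands free on the bench. The long white handle is in the rack hole nearest the dish, with its top at about (447,273). Next I cross-check positions.

```bash
python3 - <<'E'
from h import *
mt=imaging.camera_model('top'); ms=imaging.camera_model('side')
print('plug top',onz(mt,136,224.2,192)); print('handle top',onz(mt,447,273.3,196))
def tri(a,b):
    o1,d1=ray(mt,*a);o2,d2=ray(ms,*b)
    k=np.linalg.lstsq(np.c_[d1,-d2],o2-o1,rcond=None)[0]; p,q=o1+k[0]*d1,o2+k[1]*d2; return (p+q)/2,np.linalg.norm(p-q)
print(tri((136,224.2),(255,174.5)), tri((447,273.3),(333.3,309)))
m=imaging.camera_model('wrist');s=status.get_state()
Rt=R.from_quat(s['eef_rot']).as_matrix()
print('cam in tool',Rt.T@(np.array(m['origin'])-s['position']),'\n',(Rt.T@rot(m)).round(2),'\ntool\n',Rt.round(3))
E
```

```text
plug top [571.99948111 311.5084994  192.        ]
handle top [ 489.03909692 -253.13178602  196.        ]
(array([572.54558036, 311.13852918, 192.55461652]), np.float64(1.3297064669731933)) (array([ 488.0464629 , -252.97357123,  194.64792484]), np.float64(2.3737984845107727))
cam in tool [  66.28022639    0.26777189 -128.80043343] 
 [[ 0.   -0.97 -0.26]
 [ 1.    0.    0.  ]
 [-0.   -0.26  0.97]] 
tool
 [[-0.933  0.36  -0.001]
 [ 0.36   0.933 -0.001]
 [ 0.    -0.002 -1.   ]]
```

Request:
play_rows:
  grip: [-1, -1, -1, -1, -1]
  dp:
    - [0.2, -0.14, 0.02]
    - [0.4, -0.28, 0.05]
    - [0.6, -0.42, 0.08]
    - [0.8, -0.55, 0.1]
    - [0.8, -0.55, 0.1]
  twist: [-0.02, -0.04, -0.06, -0.075, -0.075]
  squeeze: 30

```text
clock: 0.65
position: [339.0, 475.1, 260.4]
eef_rot: [0.411, 0.912, -0.0, 0.001]
contact_force: [-1.1, -0.0, -0.8]
width: 1.002
finger_force: 0.0
```

Request:
play_rows:
  grip: [-1, -1, -1, -1, -1]
  dp:
    - [0.2, -0.14, 0.02]
    - [0.4, -0.28, 0.05]
    - [0.6, -0.42, 0.08]
    - [0.8, -0.55, 0.1]
    - [0.8, -0.55, 0.1]
  twist: [-0.02, -0.04, -0.06, -0.075, -0.075]

```text
clock: 1.15
position: [458.4, 392.8, 274.7]
eef_rot: [0.611, 0.791, -0.0, 0.001]
contact_force: [-1.0, 0.6, -0.5]
width: 1.0
finger_force: 0.0
```

Request:
play_rows:
  grip: [-1, -1, -1, -1, -1]
  dp:
    - [0.2, -0.14, 0.02]
    - [0.4, -0.28, 0.03]
    - [0.6, -0.42, 0.05]
    - [0.775, -0.556, 0.05]
    - [0.775, -0.556, 0.05]
  twist: [-0.02, -0.04, -0.06, -0.075, -0.075]

```text
clock: 1.65
position: [573.8, 309.7, 281.2]
eef_rot: [0.779, 0.627, -0.001, 0.0]
contact_force: [-0.5, 0.6, -0.7]
width: 1.001
finger_force: 0.0
```

```bash
python3 - <<'E'
from h import *
s=status.get_state(); m=imaging.camera_model('wrist'); w=imaging.camera('wrist'); cv2.imwrite('pics/w1.png',w)
print(s['clock'],s['position'],s['width'],R.from_quat(s['eef_rot']).as_matrix()[:,1])
print(proj(m,[572,311.5,192]))
k=(w.max(2)<40).astype(np.uint8)
n,l,st,c=cv2.connectedComponentsWithStats(k)
for i in range(1,n):
    if st[i,4]>150: print(st[i],c[i],onz(m,*c[i],192))
E
```

```text
1.65 [573.84875294 309.68425704 281.18649141] 1.0005104176321897 [ 9.77050343e-01 -2.13006345e-01 -9.60812226e-04]
[315.6315189  244.32363563]
[ 529   64   55  198 4688] [565.10409556 160.60580205] [710.13774763 328.59012384 192.        ]
[ 112  137   69   55 3001] [145.86937687 163.87904032] [493.93052137 373.6833751  192.        ]
[ 287  195   56   62 2720] [314.6875     225.62463235] [573.77747306 322.05783215 192.        ]
[    0   296   640   184 64440] [323.64047176 418.08378336] [552.62054005 199.27919791 192.        ]
[379 313  25  22 212] [387.77358491 321.62735849] [603.19343105 256.46375551 192.        ]
```

View pics/w1.png

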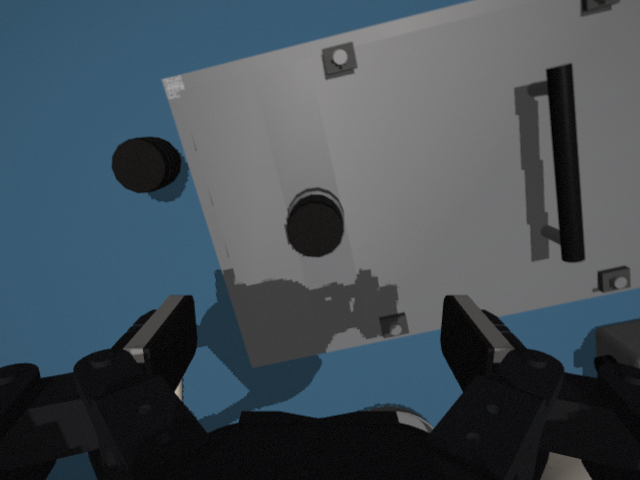

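The wrist view shows the plug head's top circle at about (315,228), the look-alike at (146,164) on the bench, and cover corners at (163,78) and (252,366). The predicted spot is about 15 px off, so I check it against the cover corners.

```bash
python3 - <<'E'
from h import *
m=imaging.camera_model('wrist');mt=imaging.camera_model('top');ms=imaging.camera_model('side')
print(m['origin'],rot(m).round(3))
for p in((163,78),(252,366)):print('wrist corner',onz(m,*p,150).round(1))
print('head',onz(m,315.5,229,192))
for p in((94,117),(199,117),(193,268),(87,264)):print('top',onz(mt,*p,150).round(1))
s=cv2.imread('pics/side0.png');cv2.imwrite('pics/s1.png',cv2.resize(s[155:260,185:360],None,fx=4.5,fy=4.5,interpolation=3))
E
```

```text
[585.68043645 375.80042362 410.20169958] [[ 0.978 -0.2   -0.055]
 [-0.208 -0.945 -0.253]
 [-0.001  0.259 -0.966]]
wrist corner [500.  421.2 150. ]
wrist corner [503.5 220.9 150. ]
head [572.2534776  321.60778245 192.        ]
top [787.2 415.  150. ]
top [791.6 213.9 150. ]
top [496.9 213.9 150. ]
top [502.3 410.2 150. ]
```

View pics/s1.png

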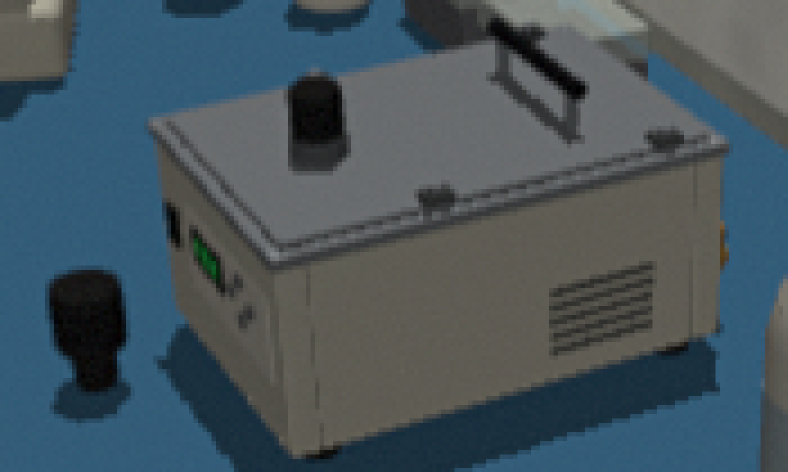

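The side crop shows the plug standing in its collar, with the larger look-alike free on the bench. Wrist and fixed cameras differ by about 9 mm in y, possibly because the arm was still settling. I look again at rest, without viewing the picture.

```bash
cat > head.py <<'E'
from h import *
def dark(box,z,lab):
    s=status.get_state(); m=imaging.camera_model('wrist'); w=imaging.camera('wrist'); cv2.imwrite('pics/%s.png'%lab,w)
    print(s['clock'],s['position'].round(1),'qd',np.abs(s['qd']).max().round(4))
    x0,y0,x1,y1=box; k=np.zeros(w.shape[:2],np.uint8); k[y0:y1,x0:x1]=(w[y0:y1,x0:x1].max(2)<40)*255
    c=max(cv2.findContours(k,cv2.RETR_EXTERNAL,cv2.CHAIN_APPROX_NONE)[0],key=cv2.contourArea)
    x,y,ww,hh=cv2.boundingRect(c); print((x,y,ww,hh)); u,v=x+ww/2-.5,y+hh-ww/2-.5
    print('head',(u,v),onz(m,u,v,z).round(1))
E
python3 - <<'E'
from head import *
dark((240,150,390,270),192,'w2'); dark((240,150,390,270),192,'w3')
mt=imaging.camera_model('top'); t=imaging.camera('top'); cv2.imwrite('pics/t2.png',t)
print(proj(mt,[572,311.5,281]), proj(imaging.camera_model('side'),[572,311.5,281]))
cv2.imwrite('pics/s2.png',imaging.camera('side'))
E
python3 - <<'E'
import cv2,numpy as np
t=cv2.imread('pics/t2.png');s=cv2.imread('pics/s2.png')
a=cv2.resize(t[150:320,60:240],(400,378));b=cv2.resize(s[60:230,170:350],(400,378))
cv2.imwrite('pics/ts2.png',np.hstack([a,b]))
E
```

```text
1.7 [572.4 311.2 281.5] qd 0.0399
(290, 197, 57, 62)
head (318.0, 230.0) [573.5 320.8 192. ]
1.75 [571.5 312.1 281.9] qd 0.0256
(292, 198, 57, 62)
head (320.0, 231.0) [573.6 320.8 192. ]
[120.06114426 215.5530107 ] [251.93821181 142.3066186 ]
```

View pics/ts2.png

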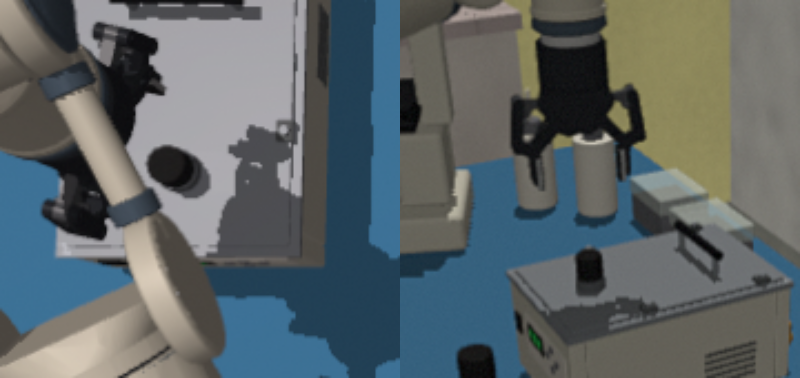

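```bash
python3 - <<'E'
from h import *
s=status.get_state(); m=imaging.camera_model('wrist'); ms=imaging.camera_model('side')
Rt=R.from_quat(s['eef_rot']).as_matrix()
for x in(-11,0,11):
  for z in (1,14):
    print(x,z,[proj(m,s['position']+Rt@np.array([x,y,z])).round(1) for y in(-42.5,42.5)])
print('side', proj(ms,[572,311.5,192]),proj(ms,[573,320.8,192]),'seen 255,174.5')
E
```

```text
-11 1 [array([200.4, 348.4]), array([439.7, 348.6])]
-11 14 [array([209.7, 330.6]), array([430.1, 330.8])]
0 1 [array([198. , 320.2]), array([442.2, 320.4])]
0 14 [array([207.8, 304.3]), array([432.2, 304.5])]
11 1 [array([195.6, 290.8]), array([444.8, 291. ])]
11 14 [array([205.7, 277. ]), array([434.3, 277.3])]
side [254.51412542 174.71892128] [253.53464146 173.31136777] seen 255,174.5
```

```bash
python3 - <<'E'
import cv2
w=cv2.imread('pics/w3.png'); cv2.imwrite('pics/w3c.png',cv2.resize(w[270:400,90:550],None,fx=1.7,fy=1.7))
E
```

```text
(no output)
```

View pics/w3c.png

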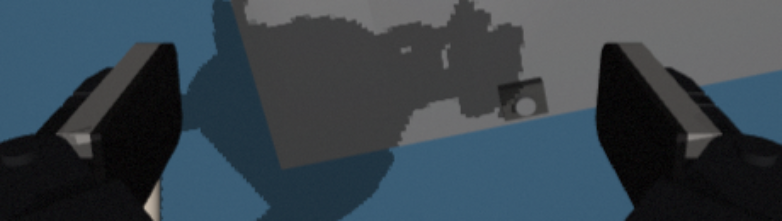

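The fingertips' inner edges appear at (193,295) and (197,345), as predicted from the tool frame, so the wrist camera agrees with the tool. I go lower, between the two estimates (fingers still above the head), and look from close by.

Request:
play_rows:
  grip: [-1, -1, -1, -1, -1]
  dp:
    - [0, 0.01, -0.2]
    - [0, 0.03, -0.4]
    - [0.01, 0.03, -0.51]
    - [0.01, 0.03, -0.51]
    - [0.01, 0.03, -0.51]
  twist: [0, 0, 0, 0, 0]

```text
clock: 2.4
position: [573.2, 316.4, 207.2]
eef_rot: [0.777, 0.629, 0.0, 0.0]
contact_force: [-0.7, 0.2, 0.4]
width: 1.0
finger_force: 0.0
```

```bash
python3 - <<'E'
from head import *
dark((230,150,400,400),192,'w4')
E
```

```text
2.4 [573.2 316.4 207.2] qd 0.0361
(279, 239, 82, 95)
head (319.5, 292.5) [574.  320.7 192. ]
```

View pics/w4.png

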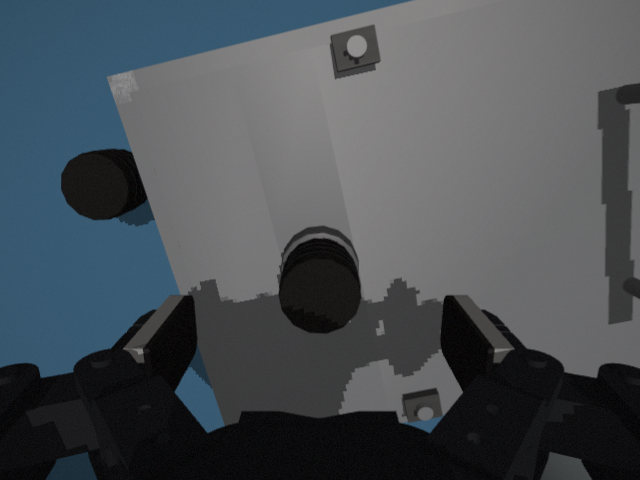

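The wrist view shows the plug head's top circle centred at (319.5,292.5), between the fingers. The result is (574, 320.7), the same from both heights, so the top camera is off about 9 mm in y and I trust the wrist camera. I go down and grip.

Request:
play_rows:
  grip: [-1, -1, -1, -1, 1]
  dp:
    - [0, 0.03, 0]
    - [0, 0.03, -0.1]
    - [0, 0.03, -0.165]
    - [0, 0.03, -0.165]
    - [0, 0.03, -0.165]
  twist: [0, 0, 0, 0, 0]

```text
clock: 2.95
position: [573.2, 320.2, 180.5]
eef_rot: [0.778, 0.629, -0.001, -0.0]
contact_force: [-0.3, -0.3, 0.0]
width: 0.855
finger_force: 0.0
```

Request:
play_rows:
  grip: [1, 1, 1, 1, 1]
  dp:
    - [0, 0, 0]
    - [0, 0, 0]
    - [0, 0, 0]
    - [0, 0, 0]
    - [0, 0, 0]
  twist: [0, 0, 0, 0, 0]

```text
clock: 3.45
position: [573.7, 320.6, 182.3]
eef_rot: [0.778, 0.629, 0.001, 0.0]
contact_force: [-0.3, 1.0, 2.3]
width: 0.36
finger_force: 29.8
```

Request:
play_rows:
  grip: [1, 1, 1, 1, 1]
  dp:
    - [0, 0, 0.1]
    - [0, 0, 0.25]
    - [0, 0, 0.4]
    - [0, 0, 0.5]
    - [0, 0, 0.5]
  twist: [0, 0, 0, 0, 0]

```text
clock: 3.95
position: [574.2, 320.8, 260.8]
eef_rot: [0.778, 0.629, 0.003, 0.001]
contact_force: [0.0, 0.1, 0.5]
width: 0.363
finger_force: 29.8
```

Request:
play_rows:
  grip: [1, 1, 1, 1, 1]
  dp:
    - [0, -0.15, 0]
    - [0.02, -0.4, 0]
    - [0.03, -0.65, 0]
    - [0.04, -0.9, 0]
    - [0.04, -1, 0]
  twist: [0, 0, 0, 0, 0]

```text
clock: 4.45
position: [579.4, 167.4, 255.8]
eef_rot: [0.778, 0.628, -0.001, 0.0]
contact_force: [-0.2, -0.6, -0.1]
width: 0.362
finger_force: 29.8
```

Request:
play_rows:
  grip: [1, 1, 1, 1, 1]
  dp:
    - [0, -0.25, 0]
    - [0.02, -0.5, 0]
    - [0.03, -0.75, 0]
    - [0.04, -0.95, 0]
    - [0.04, -1, 0]
  twist: [0, 0, 0, 0, 0]

```text
clock: 4.95
position: [585.4, 18.0, 255.8]
eef_rot: [0.779, 0.628, -0.001, -0.0]
contact_force: [0.7, -0.0, 0.1]
width: 0.364
finger_force: 29.8
```

Request:
play_rows:
  grip: [1, 1, 1]
  dp:
    - [0.02, -0.16, 0]
    - [0.02, -0.16, 0]
    - [0.02, -0.16, 0]
  twist: [0, 0, 0]

```text
clock: 5.25
position: [588.5, -2.8, 256.1]
eef_rot: [0.778, 0.629, -0.0, -0.001]
contact_force: [-0.4, -0.2, -1.6]
width: 0.366
finger_force: 29.8
```

```bash
python3 - <<'E'
from h import *
s=status.get_state(); m=imaging.camera_model('wrist'); w=imaging.camera('wrist'); cv2.imwrite('pics/w5.png',w)
print(s['clock'],s['position'],s['width'],s['finger_force']); print(proj(m,[588.7,-2,22]))
E
```

```text
5.25 [588.45464289  -2.77371561 256.05259333] 0.3659824022281277 29.8259836435318
[319.26435332 199.61334535]
```

View pics/w5.png

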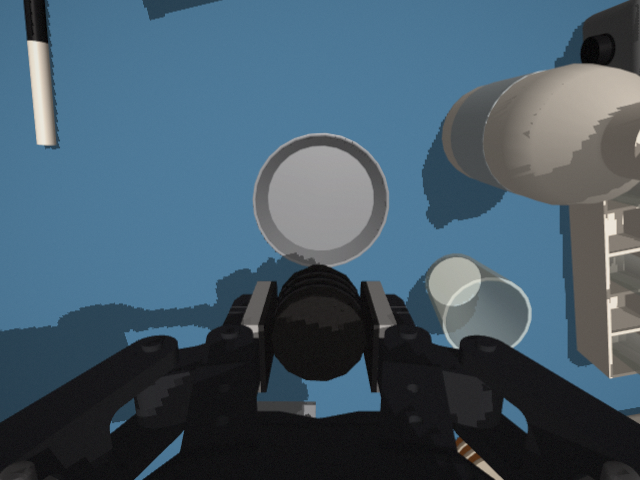

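The wrist view shows the dish rim centred at (320.5,200), which puts the dish at (589,-2), within 1 mm of the tool. The plug is upright between the pads, and the beaker (487,315) and spray are clear. I lower it.

Request:
play_rows:
  grip: [1, 1, 1, 1, 1]
  dp:
    - [0, 0, -0.2]
    - [0, 0, -0.4]
    - [0, 0, -0.65]
    - [0, 0, -0.85]
    - [0, 0, -1]
  twist: [0, 0, 0, 0, 0]

```text
clock: 5.8
position: [587.5, -1.8, 103.7]
eef_rot: [0.777, 0.63, -0.001, -0.001]
contact_force: [-0.2, 0.3, -0.6]
width: 0.364
finger_force: 29.8
```

Request:
play_rows:
  grip: [1, 1, 1, 1, 1]
  dp:
    - [0, 0, -0.15]
    - [0, 0, -0.28]
    - [0, 0, -0.36]
    - [0, 0, -0.4]
    - [0, 0, -0.4]
  twist: [0, 0, 0, 0, 0]

```text
clock: 6.3
position: [588.2, -2.9, 46.0]
eef_rot: [0.777, 0.629, -0.0, -0.0]
contact_force: [-0.2, 0.1, -1.1]
width: 0.368
finger_force: 29.8
```

Request:
play_rows:
  grip: [1, 1, 1, 1]
  dp:
    - [0, 0, -0.01]
    - [0, 0, -0.02]
    - [0, 0, -0.02]
    - [0, 0, -0.02]
  twist: [0, 0, 0, 0]

```text
clock: 6.7
position: [588.7, -3.6, 44.0]
eef_rot: [0.778, 0.629, 0.0, 0.0]
contact_force: [-0.2, -0.7, -1.0]
width: 0.362
finger_force: 29.8
```

Request:
play_rows:
  grip: [1, 1, 1, 1]
  dp:
    - [0, 0, -0.005]
    - [0, 0, -0.01]
    - [0, 0, -0.01]
    - [0, 0, -0.01]
  twist: [0, 0, 0, 0]

```text
clock: 7.1
position: [588.8, -3.6, 43.2]
eef_rot: [0.778, 0.629, 0.0, 0.0]
contact_force: [-2.7, 0.7, 4.2]
width: 0.365
finger_force: 30.3
```

Contact (4 N upward): release gradually, then rise.

Request:
play_rows:
  grip: [-0.2, -0.2, -0.4, -0.6, -0.6]
  dp:
    - [0, 0, 0]
    - [0, 0, 0]
    - [0, 0, 0]
    - [0, 0, 0]
    - [0, 0, 0]
  twist: [0, 0, 0, 0, 0]

```text
clock: 7.6
position: [588.4, -3.5, 41.8]
eef_rot: [0.778, 0.629, -0.0, -0.0]
contact_force: [-0.7, -0.7, -0.2]
width: 0.797
finger_force: 0.0
```

Request:
play_rows:
  grip: [-0.6, -0.6, -0.6, -0.6, -0.6]
  dp:
    - [0, 0, 0.1]
    - [0, 0, 0.3]
    - [0, 0, 0.6]
    - [0, 0, 0.9]
    - [0, 0, 1]
  twist: [0, 0, 0, 0, 0]

```text
clock: 8.1
position: [590.2, -3.6, 200.0]
eef_rot: [0.778, 0.629, 0.004, 0.003]
contact_force: [0.1, 0.6, 1.6]
width: 0.797
finger_force: 0.0
```

Request:
play_rows:
  grip: [-1, -1, -1, -1, -1]
  dp:
    - [0, 0, 0.2]
    - [0, 0, 0.4]
    - [0, 0, 0.6]
    - [0, 0, 0.6]
    - [0, 0, 0.6]
  twist: [0, 0, 0, 0, 0]

```text
clock: 8.6
position: [588.7, -3.5, 283.2]
eef_rot: [0.778, 0.629, 0.001, 0.001]
contact_force: [0.0, 0.4, -0.4]
width: 1.002
finger_force: 0.0
```

```bash
python3 - <<'E'
from h import *
s=status.get_state(); m=imaging.camera_model('wrist'); w=imaging.camera('wrist'); cv2.imwrite('pics/w6.png',w)
k=np.zeros(w.shape[:2],np.uint8); k[120:290,250:390]=(w[120:290,250:390].max(2)<40)*255
n,l,st,c=cv2.connectedComponentsWithStats(k); i=1+st[1:,4].argmax(); x,y,a,b,A=st[i]
print(s['clock'],s['position'],st[i],c[i],'top of head', onz(m,x+a/2,y+b-a/2,53),'dish exp',proj(m,[589,-2,22]))
E
```

```text
8.6 [588.68552196  -3.50931874 283.2156819 ] [ 301  182   34   38 1011] [317.47082097 200.54203759] top of head [587.99668476  -5.05418619  53.        ] dish exp [318.30299462 193.75173184]
```

The plug stands upright in the dish (head top at (588,-5)), released. Next is the rack.

Request:
play_rows:
  grip: [-1, -1, -1, -1, -1]
  dp:
    - [-0.06, -0.15, 0]
    - [-0.16, -0.4, 0]
    - [-0.26, -0.65, 0]
    - [-0.333, -0.815, 0]
    - [-0.333, -0.815, 0]
  twist: [0, 0, 0, 0, 0]

```text
clock: 9.15
position: [536.9, -128.5, 280.2]
eef_rot: [0.779, 0.627, -0.001, -0.001]
contact_force: [0.3, -0.3, 0.3]
width: 1.0
finger_force: 0.0
```

Request:
play_rows:
  grip: [-1, -1, -1, -1, -1]
  dp:
    - [-0.1, -0.25, 0]
    - [-0.2, -0.5, 0]
    - [-0.3, -0.75, 0]
    - [-0.333, -0.815, 0]
    - [-0.333, -0.815, 0]
  twist: [0, 0, 0, 0, 0]

```text
clock: 9.65
position: [488.1, -248.5, 280.6]
eef_rot: [0.778, 0.628, -0.0, -0.001]
contact_force: [0.3, 0.7, -0.6]
width: 1.002
finger_force: 0.0
```

```bash
python3 - <<'E'
from h import *
s=status.get_state(); m=imaging.camera_model('wrist'); w=imaging.camera('wrist'); cv2.imwrite('pics/w7.png',w)
print(s['clock'],s['position']); print(proj(m,[488.5,-248,196]))
E
```

```text
9.65 [ 488.08399475 -248.54837823  280.64142144]
[320.31353908 248.4436094 ]
```

View pics/w7.png

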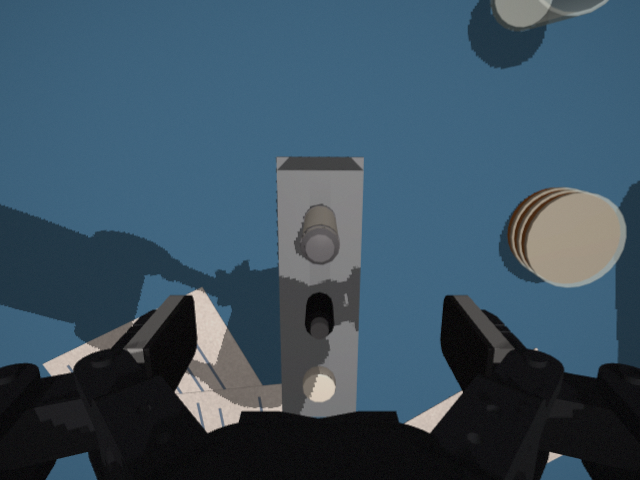

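The wrist view shows the rack running straight up the picture: the thermometer handle's top at about (320,244), the black electrode cap at (319,315) and the white disc at (319,384). The rack is aligned with the tool. Now the handle top numerically.

```bash
python3 - <<'E'
from h import *
w=cv2.imread('pics/w7.png'); m=imaging.camera_model('wrist')
g=cv2.GaussianBlur(cv2.cvtColor(w,cv2.COLOR_BGR2GRAY),(3,3),0)
print('col320',g[200:275,320].tolist()); print('row244',g[244,290:350].tolist()); print('row228',g[228,290:350].tolist())
c=cv2.HoughCircles(g[195:280,280:360],cv2.HOUGH_GRADIENT,1,10,param1=60,param2=10,minRadius=13,maxRadius=24)
print(c[0,:4]+[280,195,0])
for v in(242,244,246):print(v,onz(m,320,v,196).round(1))
E
```

```text
col320 [129, 129, 125, 110, 90, 86, 98, 107, 109, 110, 110, 110, 110, 110, 110, 110, 110, 110, 110, 110, 110, 110, 110, 103, 92, 91, 100, 103, 97, 91, 90, 90, 90, 92, 101, 112, 117, 118, 117, 116, 114, 113, 112, 111, 109, 108, 106, 105, 105, 104, 103, 103, 102, 102, 101, 101, 100, 100, 100, 99, 97, 89, 76, 72, 89, 111, 121, 123, 123, 123, 123, 123, 123, 123, 123]
row244 [129, 129, 128, 116, 93, 75, 70, 70, 69, 67, 66, 69, 72, 73, 74, 81, 91, 101, 104, 104, 104, 105, 105, 105, 106, 107, 107, 108, 109, 109, 109, 109, 109, 109, 109, 108, 108, 108, 108, 108, 107, 107, 104, 96, 87, 83, 82, 82, 87, 102, 121, 130, 131, 131, 130, 130, 131, 131, 131, 131]
row228 [130, 130, 130, 129, 130, 130, 131, 131, 129, 119, 101, 85, 77, 78, 83, 85, 82, 80, 82, 86, 92, 96, 100, 101, 100, 98, 96, 95, 95, 96, 97, 96, 94, 92, 93, 97, 100, 102, 101, 98, 95, 95, 95, 97, 100, 100, 105, 119, 129, 131, 131, 132, 132, 131, 131, 132, 132, 132, 132, 132]
[[319.5        244.5         19.89999962]
 [319.5        219.5         16.        ]]
242 [ 489.7 -243.4  196. ]
244 [ 489.5 -244.5  196. ]
246 [ 489.2 -245.6  196. ]
```

Request:
play_rows:
  grip: [-1, -1, -1, -1, -1]
  dp:
    - [0, 0.02, -0.1]
    - [0, 0.02, -0.3]
    - [0, 0.02, -0.5]
    - [0, 0.02, -0.7]
    - [0, 0.02, -0.83]
  twist: [0, 0, 0, 0, 0]
  squeeze: 40

```text
clock: 10.2
position: [488.7, -242.4, 154.4]
eef_rot: [0.777, 0.63, -0.0, -0.002]
contact_force: [-0.3, -0.5, -0.7]
width: 0.996
finger_force: 0.0
```

Request:
play_rows:
  grip: [-1, 0.2, 1, 1, 1]
  dp:
    - [0, 0, 0]
    - [0, 0, 0]
    - [0, 0, 0]
    - [0, 0, 0]
    - [0, 0, 0]
  twist: [0, 0, 0, 0, 0]

```text
clock: 10.7
position: [489.1, -245.2, 158.9]
eef_rot: [0.778, 0.629, 0.0, 0.001]
contact_force: [0.2, 0.1, 0.3]
width: 0.329
finger_force: 0.0
```

Request:
play_rows:
  grip: [1, 1, 1, 1, 1]
  dp:
    - [0, 0, 0]
    - [0, 0, 0]
    - [0, 0, 0]
    - [0, 0, 0]
    - [0, 0, 0]
  twist: [0, 0, 0, 0, 0]

```text
clock: 11.2
position: [489.0, -245.2, 158.7]
eef_rot: [0.778, 0.629, 0.0, 0.001]
contact_force: [1.2, 0.7, 6.0]
width: 0.249
finger_force: 39.0
```

Request:
play_rows:
  grip: [1, 1, 1, 1, 1]
  dp:
    - [0, 0, 0.05]
    - [0, 0, 0.2]
    - [0, 0, 0.4]
    - [0, 0, 0.6]
    - [0, 0, 0.7]
  twist: [0, 0, 0, 0, 0]

```text
clock: 11.7
position: [488.8, -245.3, 265.5]
eef_rot: [0.778, 0.629, 0.0, 0.001]
contact_force: [-0.9, -0.0, -1.6]
width: 0.247
finger_force: 39.2
```

Request:
play_rows:
  grip: [1, 1, 1, 1, 1]
  dp:
    - [0, 0, 0.15]
    - [0, 0, 0.35]
    - [0, 0, 0.5]
    - [0, 0, 0.6]
    - [0, 0, 0.6]
  twist: [0, 0, 0, 0, 0]

```text
clock: 12.2
position: [488.8, -245.2, 355.0]
eef_rot: [0.778, 0.629, 0.001, 0.002]
contact_force: [0.7, 0.8, -0.9]
width: 0.247
finger_force: 39.2
```

Request:
play_rows:
  grip: [1, 1, 1]
  dp:
    - [0, 0, 0]
    - [0, 0, 0]
    - [0, 0, 0]
  twist: [0, 0, 0]

```text
clock: 12.5
position: [488.4, -244.9, 350.9]
eef_rot: [0.778, 0.629, -0.0, -0.001]
contact_force: [-0.1, -0.6, -1.3]
width: 0.247
finger_force: 39.2
```

```bash
python3 - <<'E'
from h import *
s=status.get_state(); m=imaging.camera_model('wrist'); w=imaging.camera('wrist'); cv2.imwrite('pics/w8.png',w)
print(s['clock'],s['position'],s['width'],s['finger_force'],s['contact_force'].round(1),R.from_quat(s['eef_rot']).as_matrix()[:,2].round(4))
P=s['position']; dz=P[2]-158.0+0 
for n,h in(('tip',10),('ring',80),('hbot',125),('htop',196)): print(n,proj(m,[P[0],P[1],h+dz]).round(1))
for n in('side','top'):
    mm=imaging.camera_model(n); im=imaging.camera(n); cv2.imwrite(f'pics/{n}8.png',im)
    for q,h in(('tip',10),('ring',80),('hbot',125),('htop',196)): print(n,q,proj(mm,[P[0],P[1],h+dz]).round(1))
E
```

```text
12.5 [ 488.40721615 -244.93427371  350.94642844] 0.24690701670157647 39.24112558364868 [-0.1 -0.6 -1.3] [-0.0023  0.0013 -1.    ]
tip [319.7 222.7]
ring [319.9 253.2]
hbot [320.  285.4]
htop [320.6 390.7]
side tip [331.9 302.3]
side ring [332.4 268.8]
side hbot [332.8 245.5]
side htop [333.3 205.5]
top tip [443.4 273.3]
top ring [453.3 270.1]
top hbot [460.4 267.8]
top htop [473.3 263.7]
```

Request:
play_rows:
  grip: [1, 1, 1, 1, 1]
  dp:
    - [-0.03, 0.1, 0]
    - [-0.08, 0.3, 0]
    - [-0.14, 0.55, 0]
    - [-0.2, 0.75, 0]
    - [-0.2, 0.8, 0]
  twist: [0, 0, 0, 0, 0]

```text
clock: 13.15
position: [457.5, -121.9, 353.8]
eef_rot: [0.777, 0.63, 0.001, 0.001]
contact_force: [0.1, -0.8, -0.2]
width: 0.246
finger_force: 39.4
```

Request:
play_rows:
  grip: [1, 1, 1, 1, 1]
  dp:
    - [0, 0, 0]
    - [0, 0, 0]
    - [0, 0, 0]
    - [0, 0, 0]
    - [0, 0, 0]
  twist: [0, 0, 0, 0, 0]

```text
clock: 13.65
position: [458.7, -125.7, 352.2]
eef_rot: [0.778, 0.628, -0.0, -0.0]
contact_force: [0.7, -0.5, -0.2]
width: 0.241
finger_force: 39.4
```

```bash
cat > stem.py <<'E'
from h import *
s=status.get_state(); m=imaging.camera_model('wrist'); w=imaging.camera('wrist'); cv2.imwrite('pics/w9.png',w)
P=s['position']; Rt=R.from_quat(s['eef_rot']).as_matrix(); print(s['clock'],P.round(2),Rt[:,2].round(4))
dz=P[2]-158.0
def pts(mm): return {n:proj(mm,[P[0],P[1],h+dz]) for n,h in(('tip',10),('ring',80),('hbot',125),('htop',196))}
print('wrist',{k:v.round(1).tolist() for k,v in pts(m).items()})
def rows(im,r,c0,hw,step):
    S=cv2.cvtColor(im,cv2.COLOR_BGR2HSV)
    for v in r:
        a=S[v,c0-hw:c0+hw].astype(int); k=np.where(a[:,1]<90)[0]
        print(v,(k.min()+c0-hw,k.max()+c0-hw,len(k)) if len(k) else None, 'V',a[hw,2])
rows(w,range(200,310,4),320,30,4)
ms=imaging.camera_model('side'); im=imaging.camera('side'); cv2.imwrite('pics/side9.png',im); q=pts(ms)
print('side',{k:v.round(1).tolist() for k,v in q.items()})
rows(im,range(int(q['htop'][1])-6,int(q['tip'][1])+10,4),int(q['ring'][0]),20,4)
E
python3 stem.py
```

```text
13.65 [ 458.72 -125.68  352.16] [-7.e-04  2.e-04 -1.e+00]
wrist {'tip': [319.3, 222.5], 'ring': [319.6, 253.1], 'hbot': [319.9, 285.4], 'htop': [320.8, 390.7]}
200 None V 149
204 None V 147
208 None V 147
212 None V 146
216 None V 146
220 None V 147
224 (np.int64(318), np.int64(319), 2) V 124
228 (np.int64(315), np.int64(322), 8) V 78
232 (np.int64(315), np.int64(323), 9) V 79
236 (np.int64(315), np.int64(323), 9) V 78
240 (np.int64(314), np.int64(323), 10) V 78
244 (np.int64(314), np.int64(323), 10) V 78
248 (np.int64(314), np.int64(349), 31) V 78
252 (np.int64(314), np.int64(349), 30) V 13
256 (np.int64(313), np.int64(349), 33) V 78
260 (np.int64(312), np.int64(349), 34) V 78
264 (np.int64(313), np.int64(349), 33) V 78
268 (np.int64(313), np.int64(349), 33) V 58
272 (np.int64(305), np.int64(349), 45) V 115
276 (np.int64(300), np.int64(349), 50) V 130
280 (np.int64(296), np.int64(349), 54) V 130
284 (np.int64(294), np.int64(349), 56) V 129
288 (np.int64(293), np.int64(349), 56) V 131
292 (np.int64(291), np.int64(349), 59) V 131
296 (np.int64(291), np.int64(349), 59) V 131
300 (np.in
[... 691 characters left out ...]
, np.int64(303), 40) V 111
216 (np.int64(264), np.int64(303), 40) V 113
220 (np.int64(264), np.int64(303), 40) V 72
224 (np.int64(264), np.int64(303), 40) V 67
228 (np.int64(264), np.int64(303), 40) V 66
232 (np.int64(264), np.int64(303), 40) V 65
236 (np.int64(264), np.int64(303), 40) V 63
240 (np.int64(264), np.int64(303), 40) V 23
244 (np.int64(264), np.int64(293), 30) V 72
248 (np.int64(264), np.int64(287), 20) V 59
252 (np.int64(264), np.int64(287), 6) V 59
256 (np.int64(285), np.int64(287), 3) V 60
260 (np.int64(285), np.int64(287), 3) V 108
264 (np.int64(285), np.int64(287), 3) V 130
268 (np.int64(285), np.int64(287), 3) V 127
272 (np.int64(287), np.int64(287), 1) V 128
276 None V 126
```

```bash
python3 - <<'E'
from h import *
w=cv2.imread('pics/w9.png'); m=imaging.camera_model('wrist'); s=status.get_state(); P=s['position']; Rt=R.from_quat(s['eef_rot']).as_matrix()
V=w.max(2); print('V',[(r,int(V[r,318])) for r in list(range(219,229))+list(range(246,258))+list(range(264,276))])
dz=P[2]-158
tx=Rt[:,0]
def edge(h,r): return proj(m,[P[0]+tx[0]*r,P[1]+tx[1]*r,h+dz])
for n,h,r in(('tip',10,3),('tipc',10,0),('ring lo',78,3.7),('ring hi',82,3.7),('hbot',125,11)): print(n,edge(h,r).round(1), 'px/mm dy',(edge(h,r+1)-edge(h,r))[1].round(2),'dz',(edge(h+1,r)-edge(h,r))[1].round(2))
E
```

```text
V [(219, 147), (220, 148), (221, 148), (222, 147), (223, 147), (224, 111), (225, 74), (226, 73), (227, 76), (228, 75), (246, 75), (247, 77), (248, 77), (249, 76), (250, 68), (251, 40), (252, 12), (253, 24), (254, 46), (255, 68), (256, 77), (257, 77), (264, 75), (265, 78), (266, 67), (267, 59), (268, 62), (269, 64), (270, 64), (271, 92), (272, 117), (273, 127), (274, 128), (275, 128)]
tip [319.3 218.3] px/mm dy -1.41 dz 0.32
tipc [319.3 222.5] px/mm dy -1.4 dz 0.33
ring lo [319.6 245.3] px/mm dy -1.8 dz 0.54
ring hi [319.6 247.5] px/mm dy -1.83 dz 0.56
hbot [319.9 260.7] px/mm dy -2.28 dz 0.78
```

Comparing stem, ring and tip rows, the probe hangs about 3.7 mm toward -y and 0.6 mm toward -x of the TCP in the wrist camera. I carry it at this height to just above the port and compare tip and bore in the same picture.

Request:
play_rows:
  grip: [1, 1, 1, 1, 1]
  dp:
    - [0.03, 0.12, 0]
    - [0.1, 0.38, 0]
    - [0.17, 0.64, 0]
    - [0.24, 0.9, 0]
    - [0.26, 1, 0]
  twist: [0, 0, 0, 0, 0]

```text
clock: 14.25
position: [498.1, 27.8, 352.1]
eef_rot: [0.777, 0.63, 0.0, -0.001]
contact_force: [-0.6, -0.5, -0.8]
width: 0.247
finger_force: 39.4
```

Request:
play_rows:
  grip: [1, 1, 1, 1, 1]
  dp:
    - [0.05, 0.2, 0]
    - [0.11, 0.45, 0]
    - [0.18, 0.7, 0]
    - [0.24, 0.93, 0]
    - [0.26, 1, 0]
  twist: [0, 0, 0, 0, 0]

```text
clock: 14.75
position: [536.9, 177.9, 351.4]
eef_rot: [0.777, 0.63, -0.0, -0.001]
contact_force: [0.2, 0.1, -1.8]
width: 0.244
finger_force: 39.4
```

Request:
play_rows:
  grip: [1, 1, 1, 1, 1]
  dp:
    - [0.05, 0.2, 0]
    - [0.11, 0.45, 0]
    - [0.18, 0.7, 0]
    - [0.24, 0.9, 0]
    - [0.253, 0.967, 0]
  twist: [0, 0, 0, 0, 0]

```text
clock: 15.25
position: [575.0, 322.0, 350.8]
eef_rot: [0.777, 0.63, -0.001, -0.0]
contact_force: [0.2, 1.1, -1.1]
width: 0.251
finger_force: 39.4
```

Request:
play_rows:
  grip: [1, 1, 1, 1, 1]
  dp:
    - [0, 0, 0]
    - [0, 0, 0]
    - [0, 0, 0]
    - [0, 0, 0]
    - [0, 0, 0]
  twist: [0, 0, 0, 0, 0]

```text
clock: 15.75
position: [574.5, 319.1, 353.2]
eef_rot: [0.778, 0.628, 0.0, 0.0]
contact_force: [-1.1, 0.1, -0.7]
width: 0.246
finger_force: 39.4
```

```bash
cat > port.py <<'E'
from h import *
s=status.get_state(); m=imaging.camera_model('wrist'); w=imaging.camera('wrist'); cv2.imwrite('pics/w10.png',w)
P=s['position']; print(s['clock'],P.round(1))
print('exp port',proj(m,[574,320.7,162]).round(1),'edge px r', (proj(m,[586,320.7,162])-proj(m,[574,320.7,162]))[0].round(1))
g=cv2.cvtColor(w,cv2.COLOR_BGR2GRAY)
for v in range(170,256,3): print(v,' '.join('%3d'%x for x in g[v,280:360:2]))
E
python3 port.py
```

```text
15.75 [574.5 319.1 353.2]
exp port [317.8 208.3] edge px r 14.8
170 139 140 141 140 137 136 137 137 137 136 137 137 137 137 138 138 140 137 138 137 138 138 139 137 137 138 144 144 144 143 144 143 144 143 142 143 143 141 142 140
173 141 139 138 139 135 135 135 136 137 136 138 138 137 137 136 136 136 136 137 137 137 136 137 137 136 137 140 143 142 143 143 143 143 143 142 142 143 144 141 140
176 139 138 139 139 139 133 134 135 136 136 135 136 136 135 135 137 137 137 137 136 136 136 137 136 137 138 137 144 142 143 144 143 142 141 141 142 140 141 140 141
179 139 140 139 139 139 135 134 135 134 136 137 134 136 136 135 136 135 135 135 136 136 136 135 137 136 135 136 143 143 143 143 142 142 142 140 141 142 140 141 140
182 139 136 138 140 138 136 134 134 135 135 134 135 135 135 134 134 136 134 135 136 134 134 136 134 135 135 135 139 143 142 141 142 143 142 140 139 141 141 141 140
185 139 139 137 138 137 137 133 133 133 135 134 133 135 135 134 135 135 134 135 135 134 135 135 136 135 134 135 134 142 141 141 141 143 141 140 141 141 141 140 138
188 138 138 137 138 138 139 132 134 134 133 133 132 
[... 3019 characters left out ...]
 129 129 128 129 130 134 134 135 135 133 133
245 133 132 133 132 131 133 131 132 132 132 127  71  71  69  81 114 127  67  61  67  66  64 112 129 128 129 129 128 129 129 129 128 129 129 134 134 134 133 131 133
248 133 134 131 132 132 133 132 132 132 130  72  72  71  81 112 128 127  58  62  67  67  68  99 130 129 127 129 128 129 129 130 128 129 129 128 134 134 133 131 132
251 132 131 133 132 133 133 131 132 133  71  71  72  73  84 127 128 127  51  46  32  37  55 101 128 129 129 128 128 128 128 127 128 128 128 129 133 133 132 132 133
254 132 130 131 133 131 132 131 133 131  72  72  71  70  73 128 127 116   9  22  39  38  20  48 128 127 128 127 128 128 127 128 128 128 127 127 131 133 131 132 133
```

The open port shows its bore centred at (318,208), radius about 14.5 px, as expected for (574, 320.8, 162). The stem is at column 319 with its end near row 224. I lower until the tip is about 8 mm above the rim, so tip and bore can be compared at nearly the same depth.

Request:
play_rows:
  grip: [1, 1, 1, 1, 1]
  dp:
    - [0, 0.017, -0.08]
    - [0, 0.017, -0.16]
    - [0, 0.017, -0.23]
    - [0, 0.017, -0.23]
    - [0, 0.017, -0.23]
  twist: [0, 0, 0, 0, 0]

```text
clock: 16.3
position: [574.4, 322.4, 318.0]
eef_rot: [0.778, 0.629, -0.0, -0.0]
contact_force: [-0.4, 0.5, -1.0]
width: 0.248
finger_force: 39.4
```

Request:
play_rows:
  grip: [1, 1, 1, 1, 1]
  dp:
    - [0, 0, 0]
    - [0, 0, 0]
    - [0, 0, 0]
    - [0, 0, 0]
    - [0, 0, 0]
  twist: [0, 0, 0, 0, 0]

```text
clock: 16.8
position: [574.6, 322.6, 318.1]
eef_rot: [0.778, 0.629, 0.0, 0.0]
contact_force: [-0.5, -0.2, -0.5]
width: 0.247
finger_force: 39.4
```

```bash
cat > port2.py <<'E'
from h import *
import sys
lo,hi,st=map(int,sys.argv[1:4])
s=status.get_state(); m=imaging.camera_model('wrist'); w=imaging.camera('wrist'); cv2.imwrite('pics/w%.2f.png'%s['clock'],w)
P=s['position']; print(s['clock'],P.round(1),s['finger_force'])
q=[574,320.8,162]; c=proj(m,q); print('port',c.round(1),'r',(proj(m,[586,320.8,162])-c)[0].round(1))
dz=P[2]-158.4
for d in(0,-1.8,-3.6):
    print(d,'tip edge',proj(m,[P[0]-.4,P[1]+d+3,10+dz]).round(1),'ring c',proj(m,[P[0]-.4,P[1]+d+3.7,80+dz]).round(1),'hbot',proj(m,[P[0]-.4,P[1]+d+11,125+dz]).round(1))
g=cv2.cvtColor(w,cv2.COLOR_BGR2GRAY)
print('    ',' '.join('%3d'%x for x in range(290,352,2)))
for v in range(lo,hi,st): print(v,':',' '.join('%3d'%x for x in g[v,290:352:2]))
E
python3 port2.py 186 258 2
```

```text
16.8 [574.6 322.6 318.1] 39.40877974033356
port [318.8 222.5] r 16.4
0 tip edge [317.7 218.4] ring c [317.3 246.6] hbot [313.4 261.2]
-1.8 tip edge [318.2 220.9] ring c [318.  249.7] hbot [314.3 265.2]
-3.6 tip edge [318.7 223.4] ring c [318.7 252.9] hbot [315.2 269.2]
     290 292 294 296 298 300 302 304 306 308 310 312 314 316 318 320 322 324 326 328 330 332 334 336 338 340 342 344 346 348 350
186 : 132 132 132 133 132 131 133 132 132 132 132 131 133 133 132 133 133 132 133 133 132 133 133 142 140 142 140 141 140 139 139
188 : 130 132 132 134 131 132 131 133 132 132 133 132 133 133 132 133 131 132 133 133 133 131 132 138 142 142 140 141 139 139 140
190 : 130 133 129 132 130 131 131 131 131 133 131 133 130 133 133 133 129 130 132 132 132 131 134 134 141 140 140 138 142 140 138
192 : 130 131 130 131 131 132 132 131 131 132 131 132 131 132 130 132 130 131 132 131 131 132 133 131 141 140 139 140 139 138 139
194 : 130 131 131 130 130 130 131 132 130 132 130 131 132 130 130 130 131 132 131 131 130 132 131 131 140 140 140 141 138 138 139
196 : 130 131 130 130 130 130 130 130 130 132 129 1
[... 3278 characters left out ...]
78  97 117 124 126 125 125 125 126 125 125 127 134
248 : 131 130 132 131 131 132 121  97  70  70  68  66  51  60  66  69  65  99 126 126 126 126 125 125 125 126 125 126 124 126 134
250 : 131 129 132 130 130 130 125  70  69  70  75 125  51  53  57  60  64  98 126 126 125 125 127 126 125 125 127 126 126 127 133
252 : 130 130 130 131 131 123  69  70  69  69  70 126  37  21   7   6  37  96 124 125 126 126 126 125 126 126 125 124 125 125 131
254 : 131 129 130 131 129 128  70  69  69  69  78 116  12  24  40  38  21  46 126 125 125 126 126 124 124 125 127 123 125 125 129
256 : 131 131 130 131 131 132  72  69  69  70 127  61  31  62  66  67  55  24 125 126 125 125 126 125 125 124 124 125 126 126 126
```

The bore centre appears at (319,223) and the tip's near edge at row 224.5. The tip centre, carried down to the rim plane, is about 2 mm short in y and good in x. I shift +1.8 mm in y, then lower slowly.

Request:
play_rows:
  grip: [1, 1, 1, 1, 1]
  dp:
    - [0, 0.006, 0]
    - [0, 0.012, 0]
    - [0, 0.012, 0]
    - [0, 0.012, -0.05]
    - [0, 0.012, -0.1]
  twist: [0, 0, 0, 0, 0]

```text
clock: 17.35
position: [574.6, 324.4, 302.5]
eef_rot: [0.778, 0.629, 0.0, 0.0]
contact_force: [-0.3, -0.6, -0.5]
width: 0.244
finger_force: 39.4
```

Request:
play_rows:
  grip: [1, 1, 1, 1, 1]
  dp:
    - [0, 0, -0.05]
    - [0, 0, -0.1]
    - [0, 0, -0.15]
    - [0, 0, -0.2]
    - [0, 0, -0.2]
  twist: [0, 0, 0, 0, 0]

```text
clock: 17.85
position: [574.2, 324.2, 271.2]
eef_rot: [0.778, 0.629, -0.001, -0.0]
contact_force: [-0.3, -0.5, -1.5]
width: 0.246
finger_force: 39.4
```

Request:
play_rows:
  grip: [1, 1, 1, 1, 1]
  dp:
    - [0, 0, -0.05]
    - [0, 0, -0.1]
    - [0, 0, -0.15]
    - [0, 0, -0.19]
    - [0, 0, -0.217]
  twist: [0, 0, 0, 0, 0]

```text
clock: 18.35
position: [574.4, 324.3, 239.4]
eef_rot: [0.778, 0.629, -0.001, -0.0]
contact_force: [0.3, -0.5, -0.3]
width: 0.243
finger_force: 39.4
```

Request:
play_rows:
  grip: [1, 1, 1, 1, 1]
  dp:
    - [0, 0, 0]
    - [0, 0, 0]
    - [0, 0, 0]
    - [0, 0, 0]
    - [0, 0, 0]
  twist: [0, 0, 0, 0, 0]

```text
clock: 18.85
position: [574.6, 324.4, 240.8]
eef_rot: [0.778, 0.629, 0.0, 0.0]
contact_force: [-0.3, -0.9, -0.2]
width: 0.249
finger_force: 39.4
```

```bash
python3 port2.py 232 300 2
```

```text
18.85 [574.6 324.4 240.8] 39.40781593322754
port [319.7 259.3] r 22.0
0 tip edge [317.6 218.5] ring c [317.2 246.6] hbot [313.4 261.2]
-1.8 tip edge [318.1 220.9] ring c [317.9 249.8] hbot [314.3 265.2]
-3.6 tip edge [318.7 223.4] ring c [318.6 252.9] hbot [315.2 269.2]
     290 292 294 296 298 300 302 304 306 308 310 312 314 316 318 320 322 324 326 328 330 332 334 336 338 340 342 344 346 348 350
232 : 119 118 118 118 115  70  42  43  42  53  71  76  91  97 105 109 115 105  90  64  51  48  45  43  50 110 120 119 122 131 132
234 : 118 118 117 112  40  41  43  43  74  95 104 107 110 111 111 110 112 112 114 115 108  99  83  53  47  49 104 119 121 131 131
236 : 118 118 117  54  43  42  68  90 100 102 101 101 100 101  99  98  87  55  81 104 108 109 109 104  61  45  46  97 119 131 131
238 : 120 117  81  41  51  78  93  97  99  96  90  89  87  86  84  83  82  85  87  90  86  77  84 103 105  68  45  47 101 129 131
240 : 117  84  38  54  88  92  96  93  93  86  82  79  77  79  69  68  62  65  78  81  81  85  89  95  99  99  77  46  55 126 131
242 : 114  44  45  84  92  90  90  89  82  79  66 
[... 3019 characters left out ...]
05 105 106 106 103  99  78  76  72  61 106   6   9
290 :  30  71  75  79  84  88  92  93  96  97 100 101 101 103 102 103 105 106 106 106 107 104 103 101  78  76  72  56 106   6  14
292 :  31  88  76  80  84  87  91  94  96  99  99 100 102 103 103 103 103 105 104 105 105 105 103 104  91  77  75  66  58   7   9
294 :  31  90  78  82  86  90  91  95  96  98 100 100 102 104 103 103 105 106 105 105 106 106 103 103  98  77  74  74  58   9  11
296 :  29  92  79  82  85  91  91  95  97  99 100 101 103 102 104 103 103 105 104 105 106 104 104 102 102  78  75  73  55  12  12
298 :  28  74  79  81  88  91  93  93  96  98  99 101 102 104 103 103 104 105 104 105 104 105 102 101 103  97  77  74  58  10  11
```

The ring's axis is at about (319,259.5) and the port centre at about (319.3,260.5), so it is centred to within a millimetre or so at the planned height. The forces are at noise level. I hold still.

Request:
play_rows:
  grip: [1, 1, 1, 1, 1]
  dp:
    - [0, 0, 0]
    - [0, 0, 0]
    - [0, 0, 0]
    - [0, 0, 0]
    - [0, 0, 0]
  twist: [0, 0, 0, 0, 0]

```text
clock: 19.4
position: [574.5, 324.4, 240.5]
eef_rot: [0.778, 0.629, -0.0, 0.0]
contact_force: [0.8, 0.3, -0.4]
width: 0.246
finger_force: 39.4
```

Request:
play_rows:
  grip: [1, 1, 1, 1, 1]
  dp:
    - [0, 0, 0]
    - [0, 0, 0]
    - [0, 0, 0]
    - [0, 0, 0]
    - [0, 0, 0]
  twist: [0, 0, 0, 0, 0]

```text
clock: 19.9
position: [574.5, 324.4, 240.5]
eef_rot: [0.778, 0.629, -0.0, -0.0]
contact_force: [-0.5, 0.2, -0.6]
width: 0.244
finger_force: 39.4
```

Request:
play_rows:
  grip: [1, 1, 1, 1, 1]
  dp:
    - [0, 0, 0]
    - [0, 0, 0]
    - [0, 0, 0]
    - [0, 0, 0]
    - [0, 0, 0]
  twist: [0, 0, 0, 0, 0]

```text
clock: 20.4
position: [574.5, 324.4, 240.4]
eef_rot: [0.778, 0.629, -0.0, -0.0]
contact_force: [0.4, 0.1, -1.2]
width: 0.245
finger_force: 39.4
```

Request:
play_rows:
  grip: [1, 1, 1, 1, 1]
  dp:
    - [0, 0, 0]
    - [0, 0, 0]
    - [0, 0, 0]
    - [0, 0, 0]
    - [0, 0, 0]
  twist: [0, 0, 0, 0, 0]

```text
clock: 20.9
position: [574.6, 324.4, 240.5]
eef_rot: [0.778, 0.629, 0.0, 0.0]
contact_force: [0.7, -0.1, -0.3]
width: 0.245
finger_force: 39.4
```

Request:
play_rows:
  grip: [1, 1, 1, 1, 1]
  dp:
    - [0, 0, 0]
    - [0, 0, 0]
    - [0, 0, 0]
    - [0, 0, 0]
    - [0, 0, 0]
  twist: [0, 0, 0, 0, 0]

```text
clock: 21.4
position: [574.6, 324.4, 240.5]
eef_rot: [0.778, 0.629, 0.0, 0.0]
contact_force: [-0.2, 0.2, -0.5]
width: 0.251
finger_force: 39.4
```

Request:
play_rows:
  grip: [1, 1, 1, 1, 1]
  dp:
    - [0, 0, 0]
    - [0, 0, 0]
    - [0, 0, 0]
    - [0, 0, 0]
    - [0, 0, 0]
  twist: [0, 0, 0, 0, 0]

```text
clock: 21.9
position: [574.5, 324.4, 240.5]
eef_rot: [0.778, 0.629, -0.0, 0.0]
contact_force: [0.9, -0.1, -1.7]
width: 0.245
finger_force: 39.4
```

Request:
play_rows:
  grip: [1, 1, 1, 1, 1]
  dp:
    - [0, 0, 0]
    - [0, 0, 0]
    - [0, 0, 0]
    - [0, 0, 0]
    - [0, 0, 0]
  twist: [0, 0, 0, 0, 0]

```text
clock: 22.4
position: [574.5, 324.4, 240.5]
eef_rot: [0.778, 0.629, -0.0, -0.0]
contact_force: [0.4, 0.3, -0.9]
width: 0.241
finger_force: 39.4
```

```bash
python3 - <<'E'
from h import *
ms=imaging.camera_model('side'); im=imaging.camera('side'); cv2.imwrite('pics/sideF.png',im); s=status.get_state(); P=s['position']
for n,z,y in(('handle top',278,0),('hbot',207,-11),('rim near',162,-18),('ring',162,-3)): print(n,proj(ms,[574,320.8+y,z]).round(1))
g=im.max(2); c=int(round(proj(ms,[574,320.8,190])[0]))
print(c,[(r,g[r,c-3:c+4].tolist()) for r in range(155,198,1)])
E
```

```text
handle top [251.4 142.1]
hbot [255.1 169.5]
rim near [257.3 186.2]
ring [255.2 184. ]
254 [(155, [112, 110, 110, 107, 102, 91, 45]), (156, [108, 111, 110, 106, 103, 93, 42]), (157, [110, 111, 111, 109, 102, 93, 42]), (158, [109, 111, 110, 107, 104, 93, 41]), (159, [111, 110, 111, 108, 103, 94, 47]), (160, [111, 112, 110, 111, 102, 96, 52]), (161, [110, 111, 108, 107, 105, 99, 58]), (162, [110, 112, 109, 107, 105, 100, 75]), (163, [110, 111, 110, 107, 106, 99, 97]), (164, [109, 110, 111, 108, 105, 101, 94]), (165, [111, 110, 113, 108, 106, 99, 88]), (166, [110, 112, 113, 110, 106, 100, 83]), (167, [110, 113, 113, 111, 106, 95, 71]), (168, [92, 98, 97, 94, 91, 74, 66]), (169, [77, 78, 75, 67, 78, 79, 101]), (170, [112, 108, 80, 76, 101, 100, 115]), (171, [118, 109, 75, 67, 90, 82, 86]), (172, [86, 64, 62, 64, 57, 54, 53]), (173, [71, 45, 78, 71, 45, 41, 40]), (174, [90, 53, 83, 69, 48, 49, 79]), (175, [116, 90, 70, 65, 68, 87, 114]), (176, [118, 116, 87, 69, 85, 114, 117]), (177, [115, 118, 92, 69, 79, 114, 120]), (178, [117, 118, 90, 68, 73, 113, 117]), (179, [117, 116, 89, 65, 70, 112, 117]), (180, [117, 117, 97, 66, 65, 113, 118]), (181, [117, 119, 97, 69, 66, 105, 112]), (182, [112, 107, 86, 70, 65, 85, 87]), (183, [91, 73, 62, 60, 55, 54, 57]), (184, [62, 44, 38, 36, 31, 32, 45]), (185, [47, 42, 38, 30, 33, 36, 46]), (186, [45, 42, 44, 48, 53, 47, 48]), (187, [46, 47, 46, 51, 54, 51, 49]), (188, [45, 48, 51, 52, 51, 47, 51]), (189, [45, 49, 48, 48, 48, 50, 48]), (190, [49, 47, 47, 49, 49, 48, 49]), (191, [54, 51, 54, 53, 52, 54, 53]), (192, [59, 59, 60, 60, 57, 59, 58]), (193, [60, 60, 60, 60, 62, 61, 61]), (194, [61, 59, 62, 60, 61, 59, 60]), (195, [61, 60, 59, 60, 59, 62, 61]), (196, [59, 63, 59, 59, 60, 61, 58]), (197, [61, 61, 61, 60, 62, 60, 62])]
```

The side view agrees: handle bottom at row 168.5 (expected 169.5) and the dark ring at rows 184–185 (expected 184). I hand in.

```bash
python3 -c "
from plant import workorder
print(workorder.finish_job())"
```

```text
the job is handed in; nothing more can be done
None
```

I handed in the job at about 22 s; no verdict was returned. The plug was released standing upright in the steel dish. The thermometer was held still, upright and centred in the port for over 3 s, its ring level with the rim to within about 2 mm by two cameras.

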